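# Load the numbered gear pallet

## Robot

A 6-joint arm with a two-finger parallel gripper is mounted at the origin on a cart in front of the work surface, level with it; the furniture and walls round the work are solid. World frame = base frame: x ahead of the robot, y to its left, z up, the work surface at z = 0. Lengths are in mm, angles in rad, forces in N, time in s.
With the tool pointing down it reaches from about 275 to 1000 mm from the base axis. Payload 8.4 kg.
Tool frame: the origin (TCP) lies between the finger pads; the fingertips stand 17 mm ahead of it and the grasp point (between the pads) lies 2 mm behind it; z points along the fingers, y is the line along which they close (so a half turn about z gives the same grasp; the last joint's range is limited). The gripper opens to 85 mm and grips with 20 to 120 N. Pads are 22 mm wide; open, the fingers measure 114 mm over their backs; the gripper's body (76 mm by 85 mm) begins 54 mm behind the grasp point. The pads swing forward as they close: fully open they stand 13 mm farther back than shut.
Start: joints at [-1.118, 0.353, 1.633, -0, 1.155, -0.002], TCP at [274.551, -561.471, 216.081] pointing down, gripper open.
Joint ranges: [-2.63, 2.63], [-0.92, 2.1], [0.06, 2.66], [-1.3, 4.44], [0, 2.69], [-3.02, 3.02]. Speed limits (rad/s): [2.22, 2.22, 2.79, 3.14, 3.14, 3.14].

## Interface

Orientations are given as [roll, pitch, yaw] about the fixed x, y, z axes, in that order (R = Rz(yaw) Ry(pitch) Rx(roll)).
In Python, from rig import sense, grab_frame, sign_off gives the robot as it stands. The module is installed in compiled form; this text tells all that it offers.
- The arm moves only by the tool send_rows, never from a script. Its argument "moves" is a list that holds one entry, the list of rows, each a list of 7 numbers: the shift along the world's x, y, z in m, then the turn, a rotation vector about the world's x, y, z in rad, then the opening, from -1 (shut) to 1 (fully open). In form: [[[dx, dy, dz, rx, ry, rz, jaw], ...]]. A call has 1 to 10 rows; each row shifts and turns the commanded pose from where the row before left it; what a row does not reach is not made up. A row lasts 1/10 s, in which the tool goes at most 50 mm and 8.59 degrees, less where a joint would pass 70% of its speed; a pose out of reach is approached as far as the arm can. A call with a gripper value outside its range is refused whole. The fingers move at their own pace and stop on an object; "grip_force" is the grip in N (left out, the last holds). Time passes only in rows, so rows that do not move let the fingers close. It gives the time, the measured TCP pose, the force, the opening and the grip force at its end, in the units of the state.
- sense(): the state, without advancing time (a new reading comes with each control period).
- grab_frame(name): name is "scene" or "top" or "wrist"; returns a dict with "img" (384x512x3 uint8, red, green, blue), "mtx" (3x3 intrinsics, pixels), "dist" ([k1, k2, p1, p2, k3] as OpenCV has them; the pictures are not rectified), "rvec" (rotation vector, rad) and "tvec" (3), from world to camera coordinates, as OpenCV has them; the wrist camera has in their place "T_tool_cam" (4x4, takes a point from camera to tool coordinates, whose origin is the TCP and whose axes are the flange's). Camera axes: x right, y down, z forward; pixel columns grow to the right and rows downward; lengths in mm; the calibration is good to about 2 mm. A picture is of the moment at which its call begins: read the wrist's pose just before it. There is no depth.
- sign_off(): hands the job in; it is judged then, once.
The state is a dict: "clock": time; "qpos": joint angles; "qvel": joint speeds; "joint_efforts": joint torques, N m; "eef_pos": TCP position; "tcp_rot": TCP orientation; "contact_force": force on the tool from outside, world axes, zero at the start; "wrist_torque": the same for the moment, N m; "opening": opening from 0.0 (shut) to 1.0 (fully open); "grasp_force": force on a finger pad.
Only numpy, scipy, OpenCV 4.12 (cv2) and the standard library are available. Lean on these libraries where they do the work, as an engineer would, in place of code of your own. Each camera call takes 0.05 s, during which the arm holds its last target. There are 200 camera calls.

## Task

Clear the thick scrap block off the gear pallet into the red bin. Then load the nests in number order, laying each gear flat on the bottom of its nest and letting go before the next: first the plywood gear in the nest with one dot, then the red gear in the two-dot nest, last the blue gear in the three-dot nest. Do not shift or tip the hole saw, the tape measure or the small flat offcut that stand beside the gears.

Things in the scene. Friction and masses are not known exactly. Their poses are not given: they have to be found in the camera images.
- pallet: aluminium base plate of the gear pallet, 118 x 246 mm, 6 mm thick, fixed on the bench; carries the three nests in a row along its local y. Origin: centre of its underside
- nest_one: black nest tile with a grey seat disc, 104 x 76 x 6 mm, fixed on the pallet, one yellow dot (14 mm) on its near edge (-x). Origin: centre of underside; row runs along y, pitch 78 mm, nest order varies. The gear lies on its top amid four steel stops 5 mm tall at 45, 135, 225, 315 deg, inner faces 29.5 mm from the centre, each 14 x 6 mm; 32 mm wide gaps for fingers along +-x, +-y
- nest_one_seat (a point): centre of the top surface of the nest with one yellow dot, where the gear's underside comes to lie, 12 mm above the bench
- gear_wood: brown plywood gear lying flat, 54 mm across, 6 mm thick, solid to the rim for grasping. Origin: centre of its underside; z up.
- nest_two: black nest tile with a grey seat disc, 104 x 76 x 6 mm, fixed on the pallet, two yellow dots (14 mm) on its near edge (-x). Origin: centre of underside; row runs along y, pitch 78 mm, nest order varies. The gear lies on its top amid four steel stops 5 mm tall at 45, 135, 225, 315 deg, inner faces 29.5 mm from the centre, each 14 x 6 mm; 32 mm wide gaps for fingers along +-x, +-y
- nest_two_seat (a point): centre of the top surface of the nest with two yellow dots, where the gear's underside comes to lie, 12 mm above the bench
- gear_red: red plastic gear lying flat, 54 mm across, 6 mm thick, solid to the rim for grasping. Origin: centre of its underside; z up.
- nest_three: black nest tile with a grey seat disc, 104 x 76 x 6 mm, fixed on the pallet, three yellow dots (14 mm) on its near edge (-x). Origin: centre of underside; row runs along y, pitch 78 mm, nest order varies. The gear lies on its top amid four steel stops 5 mm tall at 45, 135, 225, 315 deg, inner faces 29.5 mm from the centre, each 14 x 6 mm; 32 mm wide gaps for fingers along +-x, +-y
- nest_three_seat (a point): centre of the top surface of the nest with three yellow dots, where the gear's underside comes to lie, 12 mm above the bench
- gear_blue: blue plastic gear lying flat, 54 mm across, 6 mm thick, solid to the rim for grasping. Origin: centre of its underside; z up.
- scrap: thick light brown wooden scrap block, 45 (local x) x 70 (local y) x 38 mm tall, lying across the corner stops of one nest, its underside 17 mm above the bench. Origin: centre of its underside
- bin: small empty open red parts bin, outside 71 (local x) x 106 (local y) x 40 mm tall, inside 60 x 96 mm, floor 2 mm thick, standing loose on the bench. Origin: centre of its underside
- hole_saw: bystander: red hole saw, 41 mm across, 54 mm tall, standing beside a gear. Origin: centre of its underside
- tape: bystander: yellow tape measure, 39 (local x) x 87 (local y) x 69 mm tall, standing beside a gear. Origin: centre of its underside
- small_offcut: bystander: small flat wooden offcut, 40 (local x) x 60 (local y) x 18 mm tall, lying beside a gear. Origin: centre of its underside

How it is judged:
By the outcome, as a careful person would: the job done as asked, in the order asked, and still so for the second after the job is handed in, with the robot touching nothing.
It also fails if it takes over 72 s, if anything falls off the work surface, if the arm or the gripper's body presses on something with over 40 N, if the wrist force passes 120 N, or if a joint passes its speed limit or range.

## Working session

There is one attempt and no reset: what is moved stays moved. The work goes in short steps, Python scripts to look and compute and a tool call to move; the robot and the scene stay as the last step left them, time stands still between calls to the robot, and variables do not carry over. Pictures are saved under pics/ and viewed, at most 10 in all, crops included, and the job is handed in when it is done.

Besides the shell and the picture viewer there is one more tool, called after ">>>" as a command line: name --argument value ..., lists and objects as JSON in quotes. send_rows: Moves the arm, as the interface text tells. Its arguments: {"type":"object","properties":{"moves":{"type":"array"},"grip_force":{"type":"number"}},"required":["moves"]}

```bash
mkdir -p pics
cat > h.py <<'E'
import numpy as np,cv2
from rig import sense,grab_frame,sign_off
from scipy.spatial.transform import Rotation as R
def save(f,n): cv2.imwrite('pics/'+n+'.png',f['img'][:,:,::-1])
def ray(f,uv,z,pose=None):
    uv=np.array(uv,float).reshape(-1,1,2)
    n=cv2.undistortPoints(uv,f['mtx'],f['dist']).reshape(-1,2)
    d=np.c_[n,np.ones(len(n))]
    if 'rvec' in f:
        M=cv2.Rodrigues(np.array(f['rvec'],float))[0]; c=-M.T@np.array(f['tvec'],float).ravel(); d=d@M
    else:
        p,r=pose; T=np.array(f['T_tool_cam']); Q=R.from_euler('xyz',r).as_matrix()
        c=Q@T[:3,3]+p; d=d@(Q@T[:3,:3]).T
    return c+d*((z-c[2])/d[:,2])[:,None]
E
python3 - <<'E'
from h import *
s=sense();print({k:np.round(v,3).tolist() for k,v in s.items()})
for n in('top','scene'):
    f=grab_frame(n);save(f,n+'0');np.save(n+'.npy',f,allow_pickle=True)
    M=cv2.Rodrigues(np.array(f['rvec'],float))[0];print(n,-M.T@np.array(f['tvec']).ravel(),f['mtx'][0],f['dist'])
a=cv2.imread('pics/top0.png');cv2.imwrite('pics/top0b.png',cv2.resize(a,(800,600),interpolation=cv2.INTER_CUBIC))
E
```

```text
{'clock': 0.0, 'qpos': [-1.118, 0.354, 1.634, -0.0, 1.155, -0.002], 'qvel': [-0.0, -0.001, 0.001, 0.0, -0.002, 0.001], 'joint_efforts': [0.002, -60.524, -34.208, 0.0, 0.009, -0.0], 'eef_pos': [274.318, -561.029, 215.352], 'tcp_rot': [-3.14, -0.0, 0.455], 'contact_force': [0.349, -0.067, 0.265], 'wrist_torque': [0.061, -0.008, 0.005], 'grasp_force': 0.0, 'opening': 1.002}
top [ 386.06412084  -39.33811029 1088.85885628] [406.20370129   0.         254.31984435] [-0.02733015  0.          0.          0.          0.        ]
scene [ -8.21765746 846.87279683 565.33621683] [367.39669138   0.         260.3290183 ] [-0.01343632  0.          0.          0.          0.        ]
```

View pics/top0b.png

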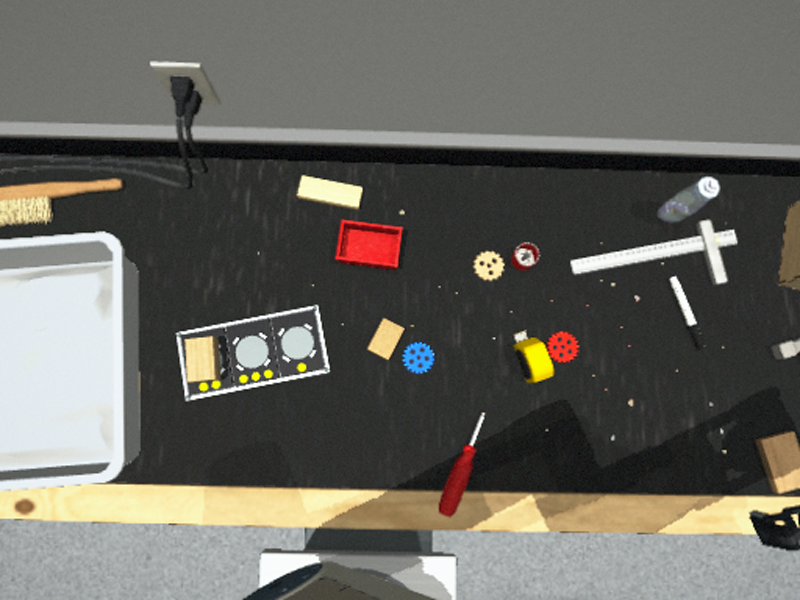

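View pics/scene0.png

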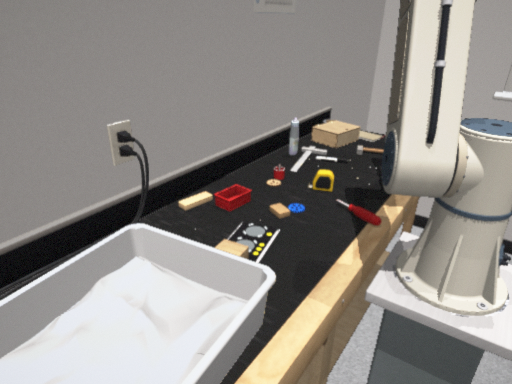

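Top view (800x600 coordinates): pallet at left, around (252,352), with nests in the order two (scrap on it, 202,357), three (252,350) and one (298,342). Red bin is at (370,245), wood gear (488,265) beside the hole saw (526,256), blue gear (418,358) beside the offcut (386,338), red gear (563,347) beside the tape (537,360). The scene view agrees.

```bash
cat >> h.py <<'E'
def blobs(f,lo,hi,amin=30,box=None):
    h=cv2.cvtColor(f['img'],cv2.COLOR_RGB2HSV)
    m=cv2.inRange(h,np.array(lo),np.array(hi))
    if lo[0]<5: m|=cv2.inRange(h,np.array([172,lo[1],lo[2]]),np.array([180,255,255]))if hi[0]<9 else 0
    if box is not None:
        k=np.zeros_like(m);x0,y0,x1,y1=box;k[y0:y1,x0:x1]=1;m=m*k
    cs=cv2.findContours(m,cv2.RETR_EXTERNAL,cv2.CHAIN_APPROX_NONE)[0]
    return [c for c in cs if cv2.contourArea(c)>=amin]
E
python3 - <<'E'
from h import *
f=np.load('top.npy',allow_pickle=True).item()
for n,lo,hi,z in[('blue',(95,120,80),(125,255,255),6),('red',(0,150,80),(8,255,255),6),('wood',(10,40,120),(24,200,255),6),('yel',(25,150,120),(34,255,255),12)]:
    for c in blobs(f,lo,hi,8,(60,100,480,300)):
        (u,v),(a,b),t=cv2.minAreaRect(c); p=ray(f,c.reshape(-1,2)+0.,z)[:,:2].astype(np.float32)
        r=cv2.minAreaRect(p);print(n,(int(u*1.5625),int(v*1.5625)),cv2.contourArea(c),np.round(ray(f,(u,v),z)[0]),'rect',np.round(r[0]),np.round(r[1]),round(r[2]))
E
```

```text
blue (417, 357) 298.0 [475. -92.   6.] rect [475. -92.] [51. 53.] 1
red (464, 457) 113.5 [ 310. -173.    6.] rect [ 310. -173.] [28. 42.] 73
red (562, 346) 285.5 [ 499. -342.    6.] rect [ 499. -342.] [51. 54.] 1
red (517, 263) 25.0 [ 643. -266.    6.] rect [ 643. -266.] [37. 15.] 48
red (529, 249) 19.5 [ 669. -288.    6.] rect [ 669. -288.] [32. 15.] 52
red (367, 243) 1048.0 [671.  -2.   6.] rect [671.  -2.] [111.  78.] 84
wood (199, 358) 481.0 [463. 277.   6.] rect [464. 277.] [74. 49.] 8
wood (384, 338) 325.0 [506. -36.   6.] rect [506. -36.] [41. 61.] 65
wood (488, 265) 258.5 [ 638. -214.    6.] rect [ 638. -214.] [51. 53.] 1
wood (106, 183) 94.0 [770. 467.   6.] rect [770. 467.] [20. 48.] 8
yel (202, 386) 19.0 [416. 267.  12.] rect [416. 267.] [13. 13.] 1
yel (214, 383) 19.5 [422. 247.  12.] rect [422. 247.] [13. 13.] 1
yel (242, 378) 17.0 [432. 200.  12.] rect [432. 200.] [10. 13.] 1
yel (255, 375) 17.0 [436. 180.  12.] rect [436. 180.] [12. 13.] 66
yel (267, 373) 17.0 [441. 159.  12.] rect [441. 159.] [10. 13.] 1
yel (301, 366) 19.0 [454. 103.  12.] rect [454. 103.] [13. 13.] 47
yel (536, 358) 327.0 [ 476. -295.   12.] rect [ 477. -295.] [73. 43.] 21
```

Run:
```python
from h import *
f=grab_frame('wrist');print(np.round(f['T_tool_cam'],3),f['mtx'],f['dist']);save(f,'w0')
```

```text
[[-1.00000e-03 -9.55000e-01 -2.98000e-01  7.56300e+01]
 [ 1.00000e+00 -1.00000e-03 -0.00000e+00  2.55000e-01]
 [-0.00000e+00 -2.98000e-01  9.55000e-01 -1.57192e+02]
 [ 0.00000e+00  0.00000e+00  0.00000e+00  1.00000e+00]] [[299.39299561   0.         255.15027461]
 [  0.         299.39299561 195.06347561]
 [  0.           0.           1.        ]] [-0.07543082  0.          0.          0.          0.        ]
```

>>> send_rows --moves '[[[0.029,0.036,-0.006,0,0,0,1],[0.029,0.036,-0.006,0,0,0,1],[0.029,0.036,-0.006,0,0,-0.06,1],[0.029,0.036,-0.006,0,0,-0.06,1],[0.029,0.036,-0.006,0,0,-0.06,1],[0.029,0.036,-0.006,0,0,-0.06,1],[0.029,0.036,-0.006,0,0,-0.06,1],[0.029,0.036,-0.006,0,0,-0.06,1],[0,0,0,0,0,0,1],[0,0,0,0,0,0,1]]]'

```text
clock: 1.15
eef_pos: [506.8, -272.5, 167.7]
tcp_rot: [-3.141, 0.001, 0.098]
contact_force: [-0.3, -0.5, 0.4]
opening: 1.002
grasp_force: 0.0
```

```bash
cat >> h.py <<'E'
def wrist(n):
    s=sense();p=(np.array(s['eef_pos']),np.array(s['tcp_rot']));f=grab_frame('wrist');save(f,n);f['pose']=p
    np.save(n+'.npy',f,allow_pickle=True);print(round(s['clock'],2),np.round(p[0],1),np.round(p[1],3),'F',np.round(s['contact_force'],1));return f,p
E
python3 - <<'E'
from h import *
f,p=wrist('w1')
for n,lo,hi,z in[('blue',(95,120,80),(125,255,255),6),('red',(0,150,80),(8,255,255),6),('wood',(10,40,120),(24,200,255),6),('yel',(25,150,120),(34,255,255),6)]:
    for c in blobs(f,lo,hi,80):
        (u,v),(a,b),t=cv2.minAreaRect(c); q=ray(f,c.reshape(-1,2)+0.,z,p)[:,:2].astype(np.float32)
        r=cv2.minAreaRect(q);e=cv2.minEnclosingCircle(q);print(n,(int(u),int(v)),cv2.contourArea(c),'circ',np.round(e[0],1),round(e[1],1),'rect',np.round(r[0]),np.round(r[1]),round(r[2]))
E
```

```text
1.15 [ 506.8 -272.5  167.7] [-3.141e+00  1.000e-03  9.800e-02] F [-0.3 -0.5  0.4]
blue (95, 188) 1708.0 circ [472.9 -93.9] 29.1 rect [473. -94.] [56. 57.] 58
red (163, 321) 395.0 circ [ 297.1 -173.7] 27.3 rect [ 298. -171.] [24. 54.] 78
red (314, 188) 1801.0 circ [ 495.7 -340. ] 28.5 rect [ 496. -340.] [56. 55.] 49
red (28, 21) 2157.0 circ [647.1 -27.1] 37.2 rect [646. -27.] [63. 42.] 87
wood (417, 370) 87.5 circ [ 234.3 -546. ] 39.7 rect [ 237. -545.] [48. 68.] 1
wood (94, 363) 178.0 circ [207.  -66.9] 19.6 rect [207. -66.] [21. 37.] 10
wood (183, 349) 158.0 circ [ 257.1 -198.5] 17.3 rect [ 252. -199.] [20. 34.] 7
wood (260, 213) 2822.0 circ [ 460.  -285.1] 50.2 rect [ 460. -284.] [97. 45.] 21
wood (39, 160) 1973.5 circ [499.7 -28.2] 37.9 rect [499. -29.] [45. 66.] 64
wood (207, 41) 2507.0 circ [ 635.4 -213.7] 28.4 rect [ 635. -214.] [55. 56.] 39
yel (245, 210) 101.0 circ [ 462.1 -269. ] 10.7 rect [ 463. -266.] [11. 21.] 70
```

View pics/w1.png

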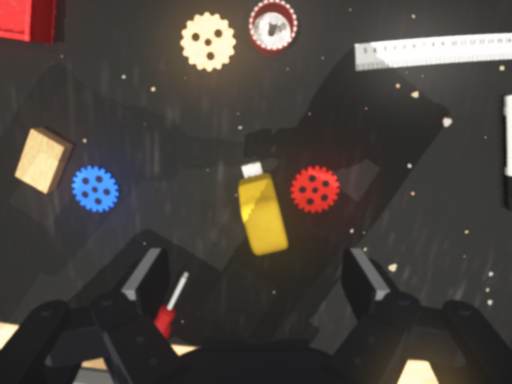

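Wrist view: blue (95,188) with the offcut (43,160) up-left, red (315,189) with the tape (263,213) on its left, wood (208,41) with the hole saw (272,24) on its right. All three gears can be gripped along roughly world x, clear of the bystanders. Next I'll look at the pallet.

>>> send_rows --moves '[[[0.002,0.045,0,0,0,0,1],[0.002,0.045,0,0,0,0,1],[0.002,0.045,0,0,0,0,1],[0.002,0.045,0,0,0,0,1],[0.002,0.045,0,0,0,0,1],[0.002,0.045,0,0,0,0,1],[0.002,0.045,0,0,0,0,1],[0.002,0.045,0,0,0,0,1],[0.002,0.045,0,0,0,0,1],[0.002,0.03,0,0,0,0,1]]]'

```text
clock: 2.2
eef_pos: [526.9, 162.6, 168.4]
tcp_rot: [-3.141, -0.001, 0.094]
contact_force: [0.3, 0.0, 0.1]
opening: 1.002
grasp_force: 0.0
```

>>> send_rows --moves '[[[0,0,0,0,0,0,1],[0,0,0,0,0,0,1]]]'

```text
clock: 2.4
eef_pos: [526.6, 160.5, 168.1]
tcp_rot: [3.141, 0.0, 0.095]
contact_force: [-0.4, -0.4, 0.8]
opening: 0.993
grasp_force: 0.0
```

Run:
```python
from h import *
f,p=wrist('w2')
for n,lo,hi,z in[('red',(0,150,80),(8,255,255),40),('wood',(10,40,120),(24,200,255),55),('yel',(25,150,120),(34,255,255),12)]:
    for c in blobs(f,lo,hi,60):
        (u,v),(a,b),t=cv2.minAreaRect(c); q=ray(f,c.reshape(-1,2)+0.,z,p)[:,:2].astype(np.float32)
        r=cv2.minAreaRect(q);print(n,(int(u),int(v)),cv2.contourArea(c),'rect',np.round(r[0],1),np.round(r[1],1),round(r[2]),'mean',np.round(ray(f,(u,v),z,p)[0],1))
```

```text
2.4 [526.6 160.5 168.1] [3.141 0.    0.095] F [-0.4 -0.4  0.8]
red (438, 57) 9655.5 rect [660.3   2. ] [117.2  74.1] 84 mean [660.3   4.4  40. ]
wood (415, 376) 446.0 rect [300.5 -64.4] [24.3 46.8] 1 mean [300.7 -62.1  55. ]
wood (95, 366) 84.0 rect [275.  340.5] [37.  45.9] 13 mean [279.8 334.   55. ]
wood (149, 236) 1761.0 rect [463.4 259.2] [81.1 58.1] 7 mean [464.6 259.9  55. ]
wood (423, 212) 1883.5 rect [515.1  -8.1] [43.  53.5] 64 mean [515.6  -7.9  55. ]
```

View pics/w2.png

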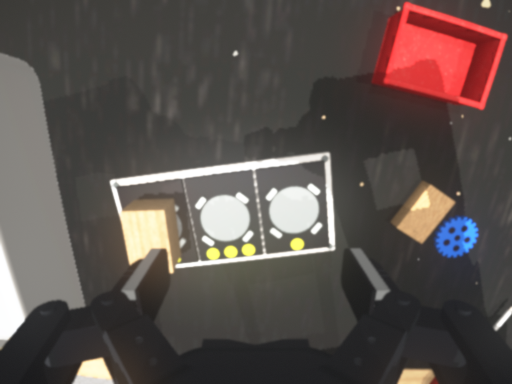

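Wrist view: seat discs are clear at (225,217) for nest three and (294,210) for nest one, and the scrap is over nest two at (150,233). The bin is at (440,55). Next I'll work out the centres from saved frames while the arm goes to the scrap.

```bash
cat > nest.py <<'E'
from h import *
def seats(f,p,box=None):
    g=cv2.cvtColor(f['img'],cv2.COLOR_RGB2HSV); m=cv2.inRange(g,np.array([0,0,120]),np.array([180,60,210]))
    m=cv2.morphologyEx(m,cv2.MORPH_OPEN,np.ones((7,7)))
    out=[]
    for c in cv2.findContours(m,cv2.RETR_EXTERNAL,cv2.CHAIN_APPROX_NONE)[0]:
        if cv2.contourArea(c)<600: continue
        q=ray(f,cv2.convexHull(c).reshape(-1,2)+0.,12,p)[:,:2].astype(np.float32)
        e=cv2.fitEllipse(ray(f,c.reshape(-1,2)+0.,12,p)[:,:2].astype(np.float32))
        if max(e[1])<90: out.append(e[0]); print('seat',np.round(cv2.boundingRect(c)),np.round(e[0],1),np.round(e[1],1))
    return out
E
python3 - <<'E'
from nest import *
f=np.load('w2.npy',allow_pickle=True).item();seats(f,f['pose'])
for c in blobs(f,(25,120,110),(34,255,255),20): print('dot',np.round(ray(f,c.reshape(-1,2).mean(0),12,f['pose'])[0],1),cv2.contourArea(c))
w=np.load('w1.npy',allow_pickle=True).item()
# bystander top faces: tape z=69, offcut z=18
t=np.load('top.npy',allow_pickle=True).item()
print('tape top-cam z69',ray(t,(536/1.5625,358/1.5625),69)[0][:2])
for ff,pp in((w,w['pose']),):
  print('tape corners z69',np.round(ray(ff,[(238,180),(270,173),(288,247),(257,256)],69,pp)[:,:2],1))
  print('offcut',np.round(ray(ff,[(35,128),(72,146),(50,192),(15,173)],18,pp)[:,:2],1))
  print('saw top',np.round(ray(ff,[(249,20),(297,20),(272,0),(272,50)],54,pp)[:,:2],1))
E
```

```text
dot [429.  200.8  12. ] 109.5
dot [433.5 180.2  12. ] 115.0
dot [438.2 159.8  12. ] 112.5
dot [450.4 104.2  12. ] 119.0
tape top-cam z69 [ 472.19392514 -280.88733288]
tape corners z69 [[ 515.1 -256.9]
 [ 524.1 -284.3]
 [ 454.2 -309.3]
 [ 441.9 -281. ]]
offcut [[538.  -37.2]
 [522.1 -77.5]
 [468.3 -47.3]
 [486.6  -7.3]]
saw top [[ 647.2 -254.2]
 [ 651.2 -293.4]
 [ 664.2 -271.4]
 [ 625.9 -275.5]]
```

>>> send_rows --moves '[[[-0.022,0.034,-0.019,0,0,0.015,1],[-0.022,0.034,-0.019,0,0,0.015,1],[-0.022,0.034,-0.02,0,0,0.015,1],[0,0,-0.025,0,0,0,1],[0,0,-0.025,0,0,0,1],[0,0,-0.014,0,0,0,1],[0,0,0,0,0,0,1]]]' --grip_force 40

```text
clock: 3.15
eef_pos: [459.8, 261.5, 44.6]
tcp_rot: [3.14, 0.003, 0.138]
contact_force: [0.5, 0.2, -0.6]
opening: 1.005
grasp_force: 0.0
```

>>> send_rows --moves '[[[0,0,0,0,0,0,-1],[0,0,0,0,0,0,-1],[0,0,0,0,0,0,-1],[0,0,0,0,0,0,-1],[0,0,0,0,0,0,-1],[0,0,0,0,0,0,-1],[0,0,0,0,0,0,-1]]]'

```text
clock: 3.85
eef_pos: [460.5, 263.6, 46.1]
tcp_rot: [-3.142, -0.0, 0.14]
contact_force: [0.3, 0.1, 0.4]
opening: 0.004
grasp_force: 0.0
```

Run:
```python
from h import *
s=sense();print(s['opening'],s['grasp_force'])
f,p=wrist('w3')
```

```text
0.0042835412628273945 0.0
3.85 [460.5 263.6  46.1] [-3.142 -0.     0.14 ] F [0.3 0.1 0.4]
```

View pics/w3.png

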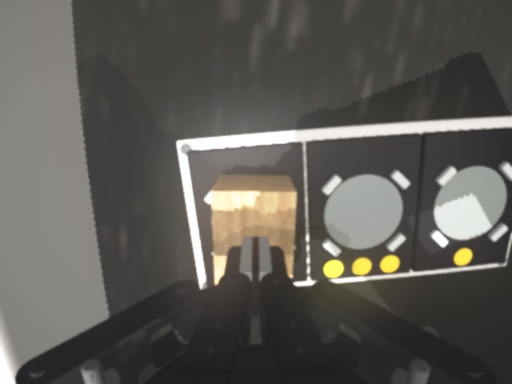

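Run:
```python
from h import *
a=cv2.imread('pics/w3.png')[160:320,170:340]
s=grab_frame('scene');t=grab_frame('top')
r=lambda i,w,h:cv2.resize(i,(w,h),interpolation=cv2.INTER_CUBIC)
sc=s['img'][150:290,150:300,::-1];tc=t['img'][180:270,90:220,::-1]
cv2.imwrite('pics/c1.png',np.hstack([r(a,400,400),r(sc,400,400)]))
```

```text
(no output)
```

View pics/c1.png

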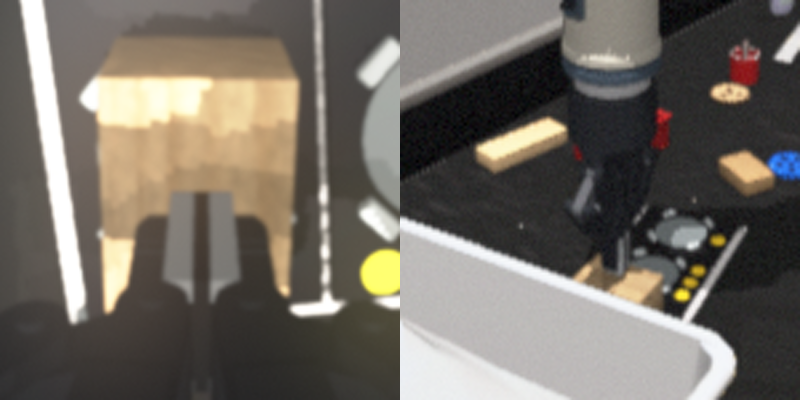

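Run:
```python
from h import *
s=grab_frame('scene')
for uv in[(231.5,246),(231.5,243)]:
  for z in(29,40,50,60,70): print(uv,z,np.round(ray(s,uv,z)[0][:2],1))
f=np.load('w3.npy',allow_pickle=True).item()
for z in(29,46,55,65): print(z,np.round(ray(f,(256,241),z,f['pose'])[0][:2],1))
print(sense()['joint_efforts'],sense()['qpos'])
```

```text
(231.5, 246) 29 [482.2 233.8]
(231.5, 246) 40 [472.2 246.3]
(231.5, 246) 50 [463.  257.8]
(231.5, 246) 60 [453.9 269.2]
(231.5, 246) 70 [444.7 280.6]
(231.5, 243) 29 [490.7 223. ]
(231.5, 243) 40 [480.4 235.8]
(231.5, 243) 50 [471.1 247.4]
(231.5, 243) 60 [461.8 259.1]
(231.5, 243) 70 [452.5 270.7]
29 [451.2 261.4]
46 [459.4 262.6]
55 [463.8 263.2]
65 [468.6 263.9]
[ 4.47126295e-03 -5.53949690e+01 -2.31643885e+01  2.54667348e-04
  1.44637423e-03 -8.97151017e-05] [5.16976656e-01 4.37565553e-01 1.96455984e+00 1.60238961e-06
 7.39515754e-01 1.94789093e+00]
```

The jaws shut on nothing. The wrist and scene rays both put the fingertips at about z=55, level with the block top, so they sit farther back from the TCP than I assumed. I'll reopen, go 15 mm lower (safe either way) and close again.

>>> send_rows --moves '[[[0,0,0.003,0,0,0,1],[0,0,0,0,0,0,1],[0,0,0,0,0,0,1],[0,0,0,0,0,0,1],[0,0,0,0,0,0,1],[0,0,-0.008,0,0,0,1],[0,0,-0.01,0,0,0,1],[0,0,0,0,0,0,1]]]'

```text
clock: 4.85
eef_pos: [459.4, 262.9, 29.4]
tcp_rot: [3.141, 0.002, 0.14]
contact_force: [0.3, -0.1, -0.3]
opening: 1.002
grasp_force: 0.0
```

>>> send_rows --moves '[[[0,0,0,0,0,0,-1],[0,0,0,0,0,0,-1],[0,0,0,0,0,0,-1],[0,0,0,0,0,0,-1],[0,0,0,0,0,0,-1],[0,0,0,0,0,0,-1]]]'

```text
clock: 5.45
eef_pos: [460.8, 263.7, 31.5]
tcp_rot: [-3.141, -0.001, 0.14]
contact_force: [-1.5, -0.2, 6.8]
opening: 0.509
grasp_force: 40.7
```

Block gripped (43 mm, 40 N). Lift it and carry it to the bin, turning it in line with the bin's long side.

>>> send_rows --moves '[[[0,0,0.01,0,0,0,-1],[0,0,0.02,0,0,0,-1],[0,0,0.025,0,0,0,-1],[0.0,0,0.01,0,0,0,-1],[0.022,-0.03,0,0,0,0.145,-1],[0.022,-0.03,0,0,0,0.145,-1],[0.022,-0.03,0,0,0,0.145,-1]]]' --grip_force 60

```text
clock: 6.15
eef_pos: [527.0, 172.7, 96.2]
tcp_rot: [3.142, -0.0, 0.582]
contact_force: [0.3, 1.2, -1.7]
opening: 0.504
grasp_force: 61.0
```

>>> send_rows --moves '[[[0.022,-0.03,0,0,0,0.145,-1],[0.022,-0.03,0,0,0,0.145,-1],[0.022,-0.03,0,0,0,0.145,-1],[0.022,-0.03,0,0,0,0.145,-1],[0.022,-0.03,0,0,0,0.145,-1],[0.022,-0.026,0,0,0,0.145,-1],[0,0,0,0,0,0.0,-1],[0,0,0,0,0,0,-1]]]'

```text
clock: 6.95
eef_pos: [658.2, -3.0, 95.5]
tcp_rot: [-3.141, -0.0, 1.441]
contact_force: [-0.7, -0.2, -1.4]
opening: 0.498
grasp_force: 61.1
```

Run:
```python
from h import *
f,p=wrist('w4');s=sense();print(s['opening'],s['grasp_force'])
sc=grab_frame('scene');save(sc,'s4')
r=lambda i,w,h:cv2.resize(i,(w,h),interpolation=cv2.INTER_CUBIC)
cv2.imwrite('pics/c2.png',np.hstack([r(f['img'][:,:,::-1],480,360),r(sc['img'][140:260,170:290,::-1],320,360)]))
```

```text
6.95 [658.2  -3.   95.5] [-3.141 -0.     1.441] F [-0.7 -0.2 -1.4]
0.5036029463660536 61.09709143638611
```

View pics/c2.png

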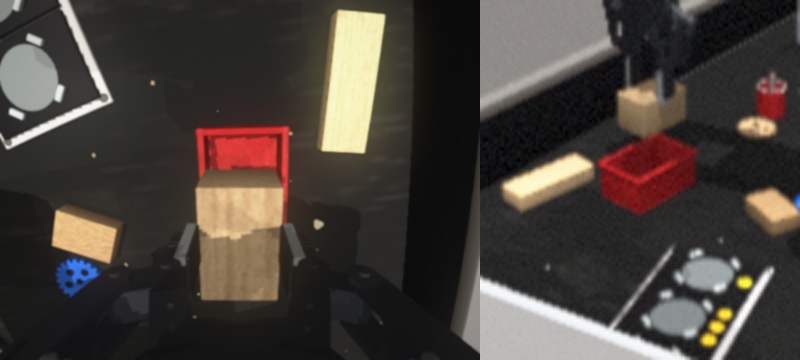

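The block hangs level over the bin, about 3 mm short in x. Lower it with the fingers kept above the rim, release, then go over the wood gear.

>>> send_rows --moves '[[[0.003,0,-0.025,0,0,0.02,-1],[0,0,-0.025,0,0,0,-1],[0,0,-0.012,0,0,0,-1],[0,0,0,0,0,0,-1],[0,0,0,0,0,0,1],[0,0,0,0,0,0,1],[0,0,0,0,0,0,1],[0,0,0,0,0,0,1],[0,0,0.03,0,0,0,1],[0,0,0.04,0,0,0,1]]]'

```text
clock: 8.05
eef_pos: [659.9, -2.5, 103.1]
tcp_rot: [-3.138, 0.0, 1.465]
contact_force: [1.3, -0.0, -0.1]
opening: 1.001
grasp_force: 0.0
```

>>> send_rows --moves '[[[-0.005,-0.042,0.01,0,0,0.08,0.5],[-0.005,-0.042,0.01,0,0,0.08,0.5],[-0.005,-0.042,0.01,0,0,0.08,0.5],[-0.005,-0.042,0.01,0,0,0.07,0.5],[-0.005,-0.042,0.01,0,0,0,0.5],[0,0,0,0,0,0,0.5],[0,0,0,0,0,0,0.5]]]'

```text
clock: 8.75
eef_pos: [636.4, -213.4, 154.6]
tcp_rot: [3.141, 0.0, 1.772]
contact_force: [0.2, -0.0, 0.4]
opening: 0.749
grasp_force: 0.0
```

```bash
cat > g.py <<'E'
from h import *
C={'blue':((95,120,60),(125,255,255)),'red':((0,150,60),(8,255,255)),'wood':((8,35,100),(26,200,255))}
def gear(f,p,n,z=6,amin=500):
    for c in blobs(f,*C[n],amin):
        q=ray(f,c.reshape(-1,2)+0.,z,p)[:,:2].astype(np.float32);e=cv2.minEnclosingCircle(q);m=cv2.fitEllipse(q)
        if e[1]<34: print(n,cv2.boundingRect(c),'circ',np.round(e[0],1),round(e[1],1),'ell',np.round(m[0],1),np.round(m[1],1))
E
python3 - <<'E'
from g import *
f,p=wrist('w5');print(sense()['opening']);gear(f,p,'wood')
t=grab_frame('top')
for c in blobs(t,(10,40,100),(24,220,255),60,(200,120,270,190)): print('scrap z40',ray(t,cv2.minAreaRect(c)[0],40)[0],cv2.contourArea(c))
E
```

```text
8.75 [ 636.4 -213.4  154.6] [3.141 0.    1.772] F [ 0.2 -0.   0.4]
0.7535998536262852
scrap z40 [662.52684455  -7.63483391  40.        ] 419.5
```

View pics/w5.png

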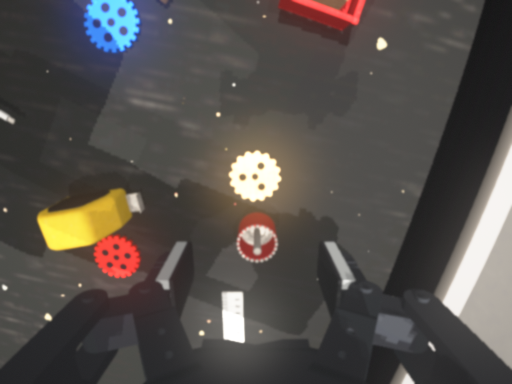

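The scrap is in the bin; the wood gear is at (255,176), overexposed, with the hole saw at (257,240) on the image's lower side, clear of the closing axis. I'll re-measure with a looser mask.

```bash
sed -i "s/'wood':((8,35,100),(26,200,255))/'wood':((8,18,130),(32,220,255))/" g.py
python3 - <<'E'
from g import *
f=np.load('w5.npy',allow_pickle=True).item();p=f['pose'];gear(f,p,'wood');gear(f,p,'red');gear(f,p,'blue')
w=np.load('w1.npy',allow_pickle=True).item()
print('w1');[gear(w,w['pose'],n) for n in C]
print(np.round(ray(f,[(255,176),(257,215),(257,262),(236,240),(278,240)],6,p)[:,:2],1))
print('saw top54',np.round(ray(f,[(257,262),(236,242),(278,242)],54,p)[:,:2],1))
from scipy.optimize import least_squares
# nest discs: seat edge in w2
f=np.load('w2.npy',allow_pickle=True).item()
for (u,v) in((225,217),(294,210)): print('hsv',cv2.cvtColor(f['img'],cv2.COLOR_RGB2HSV)[v-2:v+2:3,u-10:u+12:10].tolist())
E
```

```text
wood (226, 148, 60, 56) circ [ 635.3 -214.3] 32.5 ell [ 636.9 -212.8] [58.4 61. ]
red (93, 234, 48, 44) circ [ 496.5 -338.5] 29.6 ell [ 496.6 -338.5] [53.9 56.4]
blue (82, 0, 60, 55) circ [472.8 -92.8] 29.2 ell [473.2 -94.7] [50.  58.1]
w1
blue (71, 165, 50, 48) circ [472.9 -93.9] 29.1 ell [472.8 -94.1] [54.7 56. ]
red (289, 165, 51, 49) circ [ 495.7 -340. ] 28.5 ell [ 495.8 -340. ] [54.6 54.7]
wood (179, 11, 58, 61) circ [ 635.4 -213.6] 28.3 ell [ 635.3 -213.7] [53.3 53.7]
[[ 635.7 -212.4]
 [ 646.5 -254.9]
 [ 658.2 -311.9]
 [ 629.4 -289.1]
 [ 675.7 -279.8]]
saw top54 [[ 652.3 -284.8]
 [ 628.4 -267.7]
 [ 667.5 -259.7]]
hsv [[[60, 3, 239], [53, 4, 239], [45, 4, 238]], [[50, 3, 238], [60, 4, 239], [45, 4, 238]]]
hsv [[[50, 3, 236], [48, 5, 236], [60, 4, 236]], [[48, 5, 237], [53, 4, 235], [60, 4, 235]]]
```

>>> send_rows --moves '[[[-0.001,0.0,-0.04,0,0,0,0.5],[0,0,-0.04,0,0,0,0.5],[0,0,-0.04,0,0,0,0.5],[0,0,-0.015,0,0,0,0.5],[0,0,-0.005,0,0,0,0.5],[0,0,-0.003,0,0,0,0.5],[0,0,-0.002,0,0,0,0.5]]]'

```text
clock: 9.55
eef_pos: [637.0, -212.6, 10.7]
tcp_rot: [3.139, 0.001, 1.775]
contact_force: [1.1, -0.2, 1.4]
opening: 0.745
grasp_force: 0.0
```

>>> send_rows --moves '[[[0,0,-0.002,0,0,0,0.5],[0,0,-0.002,0,0,0,0.5],[0,0,-0.002,0,0,0,0.5],[0,0,0,0,0,0,0.5]]]'

```text
clock: 9.95
eef_pos: [635.5, -212.6, 3.1]
tcp_rot: [3.142, 0.0, 1.775]
contact_force: [0.4, 0.2, 0.3]
opening: 0.75
grasp_force: 0.0
```

Run:
```python
from h import *
f,p=wrist('w6');sc=grab_frame('scene');t=grab_frame('top');save(sc,'s6')
r=lambda i,w,h:cv2.resize(i,(w,h),interpolation=cv2.INTER_CUBIC)
cv2.imwrite('pics/c3.png',np.hstack([r(f['img'][100:340,120:400,::-1],420,360),r(sc['img'][140:220,235:315,::-1],360,360)]))
```

```text
9.95 [ 635.5 -212.6    3.1] [3.142 0.    1.775] F [0.4 0.2 0.3]
```

View pics/c3.png

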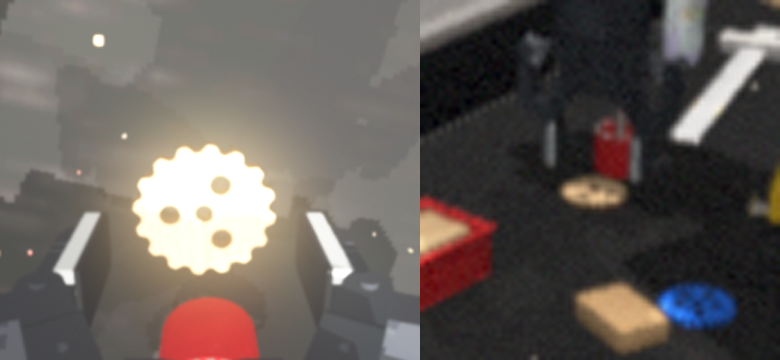

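The fingers straddle the gear, but the tips still look about 20–25 mm above the bench. Descend in small force-watched steps.

>>> send_rows --moves '[[[0,0,-0.005,0,0,0,0.5],[0,0,-0.005,0,0,0,0.5],[0,0,-0.002,0,0,0,0.5],[0,0,0,0,0,0,0.5]]]'

```text
clock: 10.5
eef_pos: [635.1, -212.3, -9.6]
tcp_rot: [-3.141, -0.001, 1.775]
contact_force: [0.4, -0.8, -0.4]
opening: 0.748
grasp_force: 0.0
```

>>> send_rows --moves '[[[0,0,-0.001,0,0,0,0.5],[0,0,-0.001,0,0,0,0.5],[0,0,-0.001,0,0,0,0.5]]]'

```text
clock: 10.8
eef_pos: [635.6, -212.5, -11.9]
tcp_rot: [3.141, 0.0, 1.775]
contact_force: [-0.8, -0.4, -0.5]
opening: 0.751
grasp_force: 0.0
```

>>> send_rows --moves '[[[0,0,-0.001,0,0,0,0.5],[0,0,-0.001,0,0,0,0.5],[0,0,0,0,0,0,0.5]]]'

```text
clock: 11.1
eef_pos: [635.5, -212.4, -14.1]
tcp_rot: [-3.141, -0.0, 1.775]
contact_force: [-0.2, 0.2, 0.2]
opening: 0.751
grasp_force: 0.0
```

Run:
```python
from g import *
f,p=wrist('w7');sc=grab_frame('scene');save(sc,'s7')
# finger tip extents: row of bright inner pad edge
g=cv2.cvtColor(f['img'],cv2.COLOR_RGB2GRAY)
for v in range(225,300,5): print(v,(g[v,130:400:6]).tolist())
```

```text
11.1 [ 635.5 -212.4  -14.1] [-3.141 -0.     1.775] F [-0.2  0.2  0.2]
225 [96, 94, 97, 97, 103, 115, 115, 115, 119, 124, 129, 135, 141, 150, 157, 254, 255, 255, 255, 255, 255, 255, 255, 255, 255, 255, 255, 255, 215, 161, 155, 149, 143, 137, 132, 128, 125, 121, 119, 118, 118, 118, 117, 117, 116]
230 [88, 92, 96, 97, 84, 100, 113, 119, 120, 125, 131, 136, 144, 154, 185, 255, 255, 255, 255, 255, 255, 255, 255, 219, 255, 255, 255, 255, 255, 163, 154, 148, 144, 139, 133, 126, 120, 123, 120, 119, 117, 116, 116, 114, 119]
235 [85, 89, 93, 89, 82, 82, 83, 97, 97, 114, 131, 140, 148, 250, 255, 255, 255, 255, 255, 255, 255, 255, 198, 195, 197, 255, 255, 255, 224, 163, 163, 149, 138, 137, 130, 125, 120, 120, 124, 130, 118, 117, 115, 117, 126]
240 [84, 85, 86, 88, 82, 81, 92, 96, 109, 116, 108, 119, 150, 207, 255, 255, 255, 255, 255, 255, 255, 255, 213, 199, 228, 255, 255, 255, 255, 252, 165, 141, 124, 133, 137, 126, 121, 120, 133, 131, 119, 121, 121, 127, 126]
245 [88, 89, 87, 87, 89, 90, 94, 101, 216, 199, 104, 118, 130, 153, 255, 255, 255, 255, 255, 255, 255, 255, 255, 255, 255, 255, 255, 255
[... 1568 characters left out ...]
12, 106, 100, 144, 255, 255, 93, 92, 102, 101, 99, 97, 108]
285 [137, 75, 74, 75, 78, 92, 248, 89, 77, 83, 92, 111, 117, 122, 132, 251, 252, 253, 252, 253, 254, 253, 252, 253, 252, 253, 254, 150, 144, 139, 134, 130, 108, 103, 97, 123, 253, 106, 102, 101, 100, 98, 99, 97, 121]
290 [74, 73, 87, 84, 76, 77, 115, 91, 76, 80, 98, 106, 112, 117, 123, 129, 135, 252, 253, 252, 253, 252, 253, 253, 252, 254, 254, 144, 139, 135, 130, 125, 108, 98, 94, 108, 123, 103, 102, 143, 139, 97, 97, 96, 127]
295 [73, 73, 74, 74, 76, 77, 78, 92, 74, 78, 98, 102, 107, 113, 118, 123, 129, 237, 237, 223, 253, 252, 250, 254, 230, 144, 141, 138, 133, 129, 125, 122, 113, 96, 91, 105, 94, 91, 97, 99, 98, 96, 95, 95, 120]
```

>>> send_rows --moves '[[[0,0,-0.001,0,0,0,0.5],[0,0,-0.001,0,0,0,0.5],[0,0,0,0,0,0,0.5]]]'

```text
clock: 11.5
eef_pos: [635.5, -212.4, -16.1]
tcp_rot: [-3.141, -0.0, 1.775]
contact_force: [-0.9, 0.3, -0.8]
opening: 0.751
grasp_force: 0.0
```

>>> send_rows --moves '[[[0,0,-0.001,0,0,0,0.5],[0,0,0,0,0,0,0.5]]]'

```text
clock: 11.7
eef_pos: [635.5, -212.4, -17.0]
tcp_rot: [-3.141, -0.0, 1.775]
contact_force: [-0.2, -0.7, 0.3]
opening: 0.751
grasp_force: 0.0
```

>>> send_rows --moves '[[[0,0,-0.001,0,0,0,0.5],[0,0,0,0,0,0,0.5]]]'

```text
clock: 11.9
eef_pos: [635.5, -212.5, -18.0]
tcp_rot: [-3.142, -0.0, 1.775]
contact_force: [-0.8, 0.3, 1.1]
opening: 0.75
grasp_force: 0.0
```

>>> send_rows --moves '[[[0,0,-0.001,0,0,0,0.5],[0,0,0,0,0,0,0.5]]]'

```text
clock: 12.1
eef_pos: [635.5, -212.4, -19.0]
tcp_rot: [-3.141, -0.0, 1.775]
contact_force: [-0.6, 0.0, 0.3]
opening: 0.75
grasp_force: 0.0
```

>>> send_rows --moves '[[[0,0,-0.001,0,0,0,0.5],[0,0,0,0,0,0,0.5]]]'

```text
clock: 12.3
eef_pos: [635.5, -212.5, -20.0]
tcp_rot: [-3.141, -0.0, 1.775]
contact_force: [0.0, 0.5, 0.5]
opening: 0.749
grasp_force: 0.0
```

Run:
```python
from h import *
sc=grab_frame('scene');save(sc,'s8');g=sc['img'][140:220,235:315].astype(int)
# project gear centre and candidates for tip positions
s=sense();p=np.array(s['eef_pos']);Q=R.from_euler('xyz',s['tcp_rot']).as_matrix()
for k in(10,17,22,27):
  q=[p+Q@np.array([x,y,-k]) for x in(11,-11) for y in(-32,32)]
  print(k,np.round(cv2.projectPoints(np.array(q),np.array(sc['rvec'],float),np.array(sc['tvec'],float),sc['mtx'],sc['dist'])[0].reshape(-1,2),1).tolist())
gr=cv2.cvtColor(sc['img'],cv2.COLOR_RGB2GRAY)
print('cols 255..300');[print(v,gr[v,255:296].tolist()) for v in range(164,192)]
```

```text
10 [[280.6, 188.4], [264.4, 185.2], [282.6, 186.1], [266.6, 183.0]]
17 [[280.7, 186.6], [264.4, 183.5], [282.7, 184.4], [266.6, 181.3]]
22 [[280.8, 185.4], [264.5, 182.3], [282.8, 183.1], [266.7, 180.1]]
27 [[280.8, 184.2], [264.5, 181.1], [282.8, 181.9], [266.7, 178.9]]
cols 255..300
164 [39, 45, 34, 38, 31, 31, 29, 41, 42, 40, 34, 36, 24, 27, 29, 29, 25, 28, 29, 25, 27, 30, 32, 25, 30, 33, 26, 26, 30, 36, 37, 47, 52, 38, 36, 30, 30, 33, 56, 124, 198]
165 [44, 43, 36, 34, 37, 31, 33, 37, 37, 36, 36, 35, 30, 32, 32, 30, 30, 30, 31, 34, 31, 29, 29, 28, 31, 19, 30, 28, 27, 35, 44, 44, 41, 33, 29, 30, 32, 49, 105, 182, 225]
166 [41, 41, 38, 40, 38, 35, 36, 40, 40, 33, 33, 33, 33, 28, 33, 28, 33, 30, 31, 36, 33, 30, 32, 22, 23, 28, 24, 22, 32, 34, 41, 38, 44, 33, 21, 31, 28, 78, 159, 220, 228]
167 [43, 39, 40, 34, 40, 37, 50, 43, 33, 34, 33, 28, 30, 33, 39, 37, 41, 41, 50, 61, 43, 33, 33, 28, 31, 27, 27, 28, 29, 32, 35, 43, 39, 36, 36, 27, 38, 107, 197, 228, 230]
168 [40, 39, 41, 38, 39, 39, 44, 46, 36, 27, 30, 31, 32, 41, 44, 40, 37, 34, 55, 89, 60, 45, 40, 35, 31, 29, 33, 26, 26, 33, 3
[... 3302 characters left out ...]
 27, 29, 27, 24, 25, 23]
188 [34, 36, 37, 35, 37, 38, 38, 39, 38, 38, 33, 40, 37, 38, 39, 37, 32, 36, 31, 31, 38, 37, 33, 38, 31, 33, 34, 32, 34, 38, 35, 36, 33, 33, 30, 31, 30, 37, 35, 35, 29]
189 [36, 30, 37, 39, 38, 35, 29, 40, 38, 38, 40, 41, 36, 37, 38, 39, 39, 38, 31, 31, 33, 37, 38, 35, 39, 39, 34, 35, 36, 35, 37, 32, 35, 36, 42, 38, 39, 38, 31, 39, 33]
190 [39, 36, 39, 35, 38, 35, 37, 38, 36, 37, 40, 39, 38, 39, 37, 37, 44, 40, 44, 43, 39, 43, 44, 36, 40, 39, 32, 35, 33, 39, 37, 40, 37, 41, 39, 38, 37, 32, 35, 29, 25]
191 [35, 36, 33, 34, 38, 37, 39, 36, 34, 37, 34, 37, 34, 36, 35, 36, 40, 38, 44, 46, 47, 44, 35, 42, 40, 36, 40, 39, 39, 42, 44, 46, 43, 41, 36, 33, 30, 22, 24, 30, 21]
```

The scene profile puts the fingertips 1–2 mm above the bench (TCP about 20 mm beyond them). Raise 1 mm to allow for swing, then grip.

>>> send_rows --moves '[[[0,0,0.001,0,0,0,0.5],[0,0,0,0,0,0,0.2],[0,0,0,0,0,0,0],[0,0,0,0,0,0,-0.3],[0,0,0,0,0,0,-0.3],[0,0,0,0,0,0,-0.3]]]' --grip_force 40

```text
clock: 12.95
eef_pos: [635.9, -212.6, -18.2]
tcp_rot: [3.141, 0.0, 1.775]
contact_force: [-0.8, 0.9, 4.3]
opening: 0.604
grasp_force: 41.4
```

```bash
sed -i 's/\[0,0,120\]),np.array(\[180,60,210\])/[0,0,150]),np.array([180,45,255])/' nest.py
python3 - <<'E'
from nest import *
f=np.load('w2.npy',allow_pickle=True).item();seats(f,f['pose'])
f=np.load('w3.npy',allow_pickle=True).item();print('w3');seats(f,f['pose'])
for c in blobs(f,(25,120,110),(34,255,255),20): print('dot',np.round(ray(f,c.reshape(-1,2).mean(0),12,f['pose'])[0],1),cv2.contourArea(c))
E
```

```text
seat [196 194  56  47] [475.6 189. ] [57.4 63.9]
seat [267 185  52  48] [493.5 113.9] [57.9 59.8]
w3
seat [  0 322  17  62] [287.4 467.7] [16.6 86.5]
seat [325 175  77  73] [475.  190.8] [51.3 57.4]
seat [433 167  72  79] [489.9 115.8] [54.7 58.4]
dot [432.9 180.8  12. ] 203.0
dot [428.5 201.1  12. ] 290.0
dot [437.7 160.3  12. ] 198.0
dot [450.2 104.5  12. ] 179.0
```

>>> send_rows --moves '[[[0,0,0.01,0,0,0,-0.3],[0,0,0.03,0,0,0,-0.3],[0,0,0.04,0,0,0,-0.3],[0,0,0.03,0,0,0,-0.3],[0,0,0,0,0,0,-0.3]]]'

```text
clock: 13.45
eef_pos: [638.6, -213.5, 96.6]
tcp_rot: [3.135, 0.004, 1.775]
contact_force: [0.9, -0.4, -0.4]
opening: 0.599
grasp_force: 41.8
```

Run:
```python
from g import *
f,p=wrist('w8');s=sense();print(s['opening'],s['grasp_force'])
gear(f,p,'wood',p[0][2]+18.2+6)
```

```text
13.45 [ 638.6 -213.5   96.6] [3.135 0.004 1.775] F [ 0.9 -0.4 -0.4]
0.6029554454606268 41.777236461639404
wood (474, 270, 38, 80) circ [ 782.5 -221.9] 27.9 ell [ 782.1 -224.9] [10.7 59.8]
wood (204, 207, 105, 100) circ [ 637.7 -212.8] 28.7 ell [ 638.2 -212.9] [51.8 55. ]
```

Gear held and centred on the TCP. Carry it to just short of nest one and re-measure the pallet from above.

>>> send_rows --moves '[[[-0.018,0.036,0,0,0,0.019,-0.3],[-0.018,0.036,0,0,0,0,-0.3],[-0.018,0.036,0,0,0,0,-0.3],[-0.018,0.036,0,0,0,0,-0.3],[-0.019,0.036,0,0,0,0,-0.3],[-0.019,0.036,0,0,0,0,-0.3],[-0.019,0.035,0,0,0,0,-0.3],[0,0,0,0,0,0,-0.3],[0,0,0,0,0,0,-0.3]]]'

```text
clock: 14.4
eef_pos: [505.8, 39.1, 90.5]
tcp_rot: [-3.14, 0.0, 1.796]
contact_force: [0.7, -0.4, -0.1]
opening: 0.604
grasp_force: 41.8
```

Run:
```python
from nest import *
f,p=wrist('w9');seats(f,p)
for c in blobs(f,(25,120,110),(34,255,255),20): print('dot',np.round(ray(f,c.reshape(-1,2).mean(0),12,p)[0],1),cv2.contourArea(c))
from g import gear
gear(f,p,'wood',p[0][2]+24)
# white/steel stops
```

```text
14.4 [505.8  39.1  90.5] [-3.14   0.     1.796] F [ 0.7 -0.4 -0.1]
seat [223  64  73  75] [491.3 113.5] [54.7 54.9]
seat [220   0  81  31] [477.8 173.2] [22.3 58.9]
dot [450.4 104.2  12. ] 286.5
dot [438.  159.9  12. ] 330.5
wood (396, 243, 70, 69) circ [598.3  47.5] 23.7 ell [598.9  48.6] [30.5 41.9]
wood (482, 213, 30, 70) circ [637.   73.2] 21.5 ell [632.5  68. ] [16.2 43.7]
wood (205, 210, 103, 102) circ [505.7  36.8] 29.2 ell [505.1  38.1] [50.5 54. ]
wood (188, 0, 51, 51) circ [465.1 139. ] 13.7 ell [463.1 135.8] [15.  22.5]
```

>>> send_rows --moves '[[[-0.007,0.0375,0,0,0,0,-0.3],[-0.007,0.0375,0,0,0,0,-0.3],[0,0,-0.03,0,0,0,-0.3],[0,0,-0.03,0,0,0,-0.3],[0,0,-0.02,0,0,0,-0.3],[0,0,0,0,0,0,-0.3],[0,0,0,0,0,0,-0.3]]]'

```text
clock: 15.15
eef_pos: [493.0, 112.8, 11.0]
tcp_rot: [-3.141, 0.0, 1.793]
contact_force: [0.2, 0.4, 0.2]
opening: 0.604
grasp_force: 41.9
```

>>> send_rows --moves '[[[-0.001,0.001,-0.006,0,0,0,-0.3],[0,0,-0.005,0,0,0,-0.3],[0,0,-0.002,0,0,0,-0.3],[0,0,-0.002,0,0,0,-0.3],[0,0,0,0,0,0,-0.3]]]'

```text
clock: 15.65
eef_pos: [491.5, 114.5, -4.0]
tcp_rot: [-3.142, -0.0, 1.794]
contact_force: [-0.2, 0.8, -0.1]
opening: 0.599
grasp_force: 41.9
```

>>> send_rows --moves '[[[0,0,-0.001,0,0,0,-0.3],[0,0,-0.0005,0,0,0,-0.3],[0,0,0,0,0,0,-0.3],[0,0,0,0,0,0,0.4],[0,0,0,0,0,0,0.4],[0,0,0,0,0,0,0.4],[0,0,0.01,0,0,0,0.5],[0,0,0.03,0,0,0,0.5],[0,0,0.035,0,0,0,0.5],[0,0,0.03,0,0,0,0.5]]]'

```text
clock: 16.65
eef_pos: [491.6, 114.5, 101.7]
tcp_rot: [3.141, -0.0, 1.794]
contact_force: [-0.2, 0.0, -0.4]
opening: 0.754
grasp_force: 0.0
```

>>> send_rows --moves '[[[0.005,-0.04,0,0,0,0,0.5],[0.005,-0.02,0,0,0,0,0.5],[0,0,0,0,0,0,0.5],[0,0,0,0,0,0,0.5]]]'

```text
clock: 17.05
eef_pos: [501.5, 54.4, 100.1]
tcp_rot: [3.141, -0.0, 1.792]
contact_force: [-0.7, 0.8, 0.5]
opening: 0.753
grasp_force: 0.0
```

Run:
```python
from g import *
f,p=wrist('w10');gear(f,p,'wood',18);gear(f,p,'blue',6)
cv2.imwrite('pics/w10c.png',cv2.resize(f['img'][0:220,150:400,::-1],(500,440)))
```

```text
17.05 [501.5  54.4 100.1] [ 3.141 -0.     1.792] F [-0.7  0.8  0.5]
wood (224, 86, 71, 72) circ [491.4 112.9] 29.8 ell [491.6 113.9] [54.3 55.2]
blue (181, 295, 43, 46) circ [471.8 -90.9] 29.0 ell [476.3 -90.3] [42.9 57. ]
```

View pics/w10c.png

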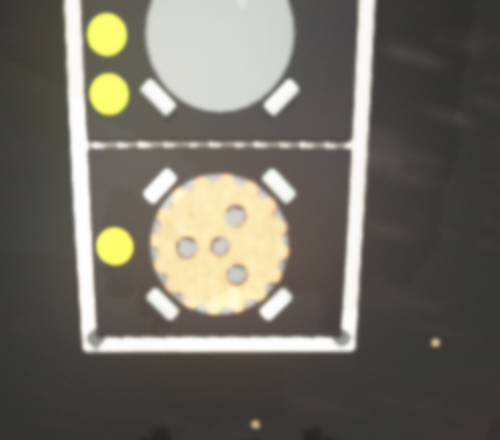

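The wood gear lies flat amid its four stops at (220,245) in the crop, and its centre measures (491.5,113.7). Next is the red gear, with the jaw axis parallel to the tape (yaw about 1.915).

>>> send_rows --moves '[[[-0.001,-0.044,0,0,0,0.03,0.5],[-0.001,-0.044,0,0,0,0.03,0.5],[-0.001,-0.044,0,0,0,0.03,0.5],[-0.001,-0.044,0,0,0,0.03,0.5],[-0.001,-0.044,0,0,0,0,0.5],[0,-0.044,0,0,0,0,0.5],[0,-0.044,0,0,0,0,0.5],[0,-0.044,0,0,0,0,0.5],[0,-0.042,0,0,0,0,0.5],[0,0,0,0,0,0,0.5]]]'

```text
clock: 18.1
eef_pos: [497.4, -343.2, 99.7]
tcp_rot: [3.141, 0.002, 1.912]
contact_force: [0.4, 0.6, 0.3]
opening: 0.75
grasp_force: 0.0
```

>>> send_rows --moves '[[[0,0,0,0,0,0,0.5],[0,0,0,0,0,0,0.5]]]'

```text
clock: 18.3
eef_pos: [496.5, -337.8, 99.2]
tcp_rot: [-3.141, -0.001, 1.915]
contact_force: [-0.2, 0.5, 0.8]
opening: 0.749
grasp_force: 0.0
```

Run:
```python
from g import *
f,p=wrist('w11');gear(f,p,'red',6)
h=cv2.cvtColor(f['img'],cv2.COLOR_RGB2HSV)
for c in blobs(f,(18,110,70),(34,255,255),400):
    print('tape px',np.round(cv2.boxPoints(cv2.minAreaRect(c))).tolist())
    pol=cv2.approxPolyDP(cv2.convexHull(c),4,True).reshape(-1,2)+0.
    for z in(69,0): print(z,np.round(ray(f,pol,z,p)[:,:2]).tolist())
    print(pol.tolist())
```

```text
18.3 [ 496.5 -337.8   99.2] [-3.141e+00 -1.000e-03  1.915e+00] F [-0.2  0.5  0.8]
red (222, 175, 64, 50) circ [ 495.3 -340.4] 27.9 ell [ 497.  -345.2] [42.2 54.3]
red (418, 161, 47, 48) circ [ 650.3 -273.7] 23.5 ell [ 645.8 -273.6] [37.8 42. ]
tape px [[157.0, 93.0], [282.0, 55.0], [314.0, 157.0], [189.0, 195.0]]
69 [[494.0, -258.0], [505.0, -281.0], [500.0, -297.0], [459.0, -328.0], [439.0, -319.0], [429.0, -306.0], [425.0, -292.0], [435.0, -267.0], [453.0, -253.0]]
0 [[503.0, -255.0], [518.0, -286.0], [511.0, -309.0], [455.0, -351.0], [428.0, -338.0], [414.0, -320.0], [409.0, -301.0], [421.0, -268.0], [446.0, -248.0]]
[[297.0, 103.0], [300.0, 144.0], [283.0, 166.0], [207.0, 189.0], [182.0, 166.0], [172.0, 141.0], [172.0, 117.0], [198.0, 83.0], [234.0, 70.0]]
```

Red at about (495.9,-339.7), tape axis 20°, tape edge about 38 mm from the gear centre, so the fingers clear it. Descend and grip.

>>> send_rows --moves '[[[-0.0005,-0.002,-0.04,0,0,0,0.5],[0,0,-0.03,0,0,0,0.5],[0,0,-0.02,0,0,0,0.5],[0,0,-0.01,0,0,0,0.5],[0,0,-0.005,0,0,0,0.5],[0,0,0,0,0,0,0.5]]]'

```text
clock: 18.95
eef_pos: [496.3, -340.9, -5.3]
tcp_rot: [-3.142, -0.0, 1.915]
contact_force: [0.2, 0.6, 0.1]
opening: 0.752
grasp_force: 0.0
```

>>> send_rows --moves '[[[0,0,-0.005,0,0,0,0.5],[0,0,-0.004,0,0,0,0.5],[0,0,-0.002,0,0,0,0.5],[0,0,0,0,0,0,0.5]]]'

```text
clock: 19.35
eef_pos: [495.9, -341.5, -16.5]
tcp_rot: [-3.141, -0.0, 1.914]
contact_force: [-0.6, -0.1, 0.6]
opening: 0.748
grasp_force: 0.0
```

Run:
```python
from g import *
f,p=wrist('w12');gear(f,p,'red',6)
```

```text
19.35 [ 495.9 -341.5  -16.5] [-3.141 -0.     1.914] F [-0.6 -0.1  0.6]
red (203, 220, 108, 82) circ [ 495.5 -339.9] 27.7 ell [ 496.1 -341.6] [47.6 54.9]
```

>>> send_rows --moves '[[[0,0.0015,-0.001,0,0,0,0.5],[0,0,0,0,0,0,0.4],[0,0,0,0,0,0,0.2],[0,0,0,0,0,0,0],[0,0,0,0,0,0,-0.3],[0,0,0,0,0,0,-0.3],[0,0,0,0,0,0,-0.3]]]'

```text
clock: 20.1
eef_pos: [496.1, -339.9, -16.8]
tcp_rot: [3.142, -0.0, 1.914]
contact_force: [-2.8, 0.8, 6.0]
opening: 0.597
grasp_force: 40.4
```

>>> send_rows --moves '[[[0,0,0.01,0,0,0,-0.3],[0,0,0.03,0,0,0,-0.3],[0,0,0.04,0,0,0,-0.3],[0,0,0.03,0,0,0,-0.3],[0,0,0,0,0,0,-0.3],[-0.002,0.03,0,0,0,-0.03,-0.3],[-0.002,0.044,0,0,0,-0.03,-0.3],[-0.002,0.044,0,0,0,-0.03,-0.3],[-0.002,0.044,0,0,0,-0.03,-0.3],[-0.002,0.044,0,0,0,0,-0.3]]]'

```text
clock: 21.1
eef_pos: [485.4, -132.4, 92.4]
tcp_rot: [-3.141, -0.0, 1.792]
contact_force: [0.0, -0.5, 0.3]
opening: 0.597
grasp_force: 41.8
```

>>> send_rows --moves '[[[-0.002,0.044,0,0,0,0,-0.3],[-0.002,0.044,0,0,0,0,-0.3],[-0.002,0.044,0,0,0,0,-0.3],[-0.002,0.044,0,0,0,0,-0.3],[-0.002,0.044,0,0,0,0,-0.3],[-0.002,0.044,0,0,0,0,-0.3],[0,0.044,0,0,0,0,-0.3],[0,0.016,0,0,0,0,-0.3],[0,0,0,0,0,0,-0.3],[0,0,0,0,0,0,-0.3]]]'

```text
clock: 22.1
eef_pos: [473.6, 189.4, 92.2]
tcp_rot: [-3.141, 0.001, 1.795]
contact_force: [-0.6, 0.4, 0.3]
opening: 0.6
grasp_force: 41.8
```

>>> send_rows --moves '[[[0,0,0,0,0,0,-0.3],[0,0,0,0,0,0,-0.3]]]'

```text
clock: 22.3
eef_pos: [474.0, 188.7, 92.5]
tcp_rot: [-3.141, 0.0, 1.792]
contact_force: [0.3, -0.7, -0.2]
opening: 0.6
grasp_force: 41.8
```

Run:
```python
from nest import *
from g import gear
f,p=wrist('w13');s=sense();print(s['opening'],s['grasp_force']);seats(f,p)
for c in blobs(f,(25,120,110),(34,255,255),40): print('dot',np.round(ray(f,c.reshape(-1,2).mean(0),12,p)[0],1),cv2.contourArea(c))
gear(f,p,'red',p[0][2]+16.8+6)
```

```text
22.3 [474.  188.7  92.5] [-3.141  0.     1.792] F [ 0.3 -0.7 -0.2]
0.596209538260916 41.76136672496796
seat [224 164  65  46] [470.9 196.7] [36.5 58.6]
seat [220  60  72  74] [456.8 265.8] [54.1 54.3]
dot [437.5 160.2  12. ] 224.5
dot [432.9 180.6  12. ] 240.0
dot [428.3 201.1  12. ] 253.5
dot [418.3 246.3  12. ] 284.5
dot [413.6 266.8  12. ] 299.5
red (357, 345, 42, 39) circ [564.8 134.7] 17.6 ell [561.3 130.4] [20.6 33.2]
red (204, 207, 104, 97) circ [473.4 188.9] 27.7 ell [473.6 189.3] [51.8 52.3]
```

>>> send_rows --moves '[[[-0.008,0.0385,0,0,0,0,-0.3],[-0.0085,0.0385,0,0,0,0,-0.3],[0,0,-0.03,0,0,0,-0.3],[0,0,-0.03,0,0,0,-0.3],[0,0,-0.02,0,0,0,-0.3],[0,0,0,0,0,0,-0.3],[0,0,0,0,0,0,-0.3],[0,0,0,0,0,0,-0.3]]]'

```text
clock: 23.15
eef_pos: [458.5, 267.1, 13.8]
tcp_rot: [3.14, -0.001, 1.793]
contact_force: [-0.4, -0.5, -0.9]
opening: 0.599
grasp_force: 41.8
```

>>> send_rows --moves '[[[0,-0.001,-0.004,0,0,0,-0.3],[0,0,0,0,0,0,-0.3],[0,0,0,0,0,0,-0.3]]]'

```text
clock: 23.45
eef_pos: [457.7, 266.0, 9.0]
tcp_rot: [3.141, -0.0, 1.794]
contact_force: [-0.0, -0.3, -0.6]
opening: 0.598
grasp_force: 41.8
```

>>> send_rows --moves '[[[-0.0005,-0.0005,-0.005,0,0,0,-0.3],[0,0,-0.004,0,0,0,-0.3],[0,0,-0.002,0,0,0,-0.3],[0,0,0,0,0,0,-0.3],[0,0,0,0,0,0,-0.3]]]'

```text
clock: 23.95
eef_pos: [457.0, 265.5, -2.6]
tcp_rot: [-3.141, 0.0, 1.794]
contact_force: [0.3, -0.6, -0.4]
opening: 0.6
grasp_force: 41.8
```

>>> send_rows --moves '[[[0,0,-0.001,0,0,0,-0.3],[0,0,-0.001,0,0,0,-0.3],[0,0,0,0,0,0,-0.3],[0,0,0,0,0,0,0.4],[0,0,0,0,0,0,0.4],[0,0,0,0,0,0,0.4],[0,0,0.01,0,0,0,0.5],[0,0,0.03,0,0,0,0.5],[0,0,0.035,0,0,0,0.5],[0,0,0.03,0,0,0,0.5]]]'

```text
clock: 24.95
eef_pos: [457.2, 265.6, 102.7]
tcp_rot: [3.141, -0.0, 1.794]
contact_force: [-0.1, 0.7, -0.7]
opening: 0.749
grasp_force: 0.0
```

>>> send_rows --moves '[[[0.007,-0.04,0,0,0,0,0.5],[0.007,-0.03,0,0,0,0,0.5],[0,0,0,0,0,0,0.5],[0,0,0,0,0,0,0.5],[0,0,0,0,0,0,0.5]]]'

```text
clock: 25.45
eef_pos: [471.1, 196.1, 100.9]
tcp_rot: [3.141, -0.0, 1.794]
contact_force: [1.0, -0.2, -0.3]
opening: 0.752
grasp_force: 0.0
```

Run:
```python
from g import *
f,p=wrist('w14');gear(f,p,'red',18)
for c in blobs(f,(25,120,110),(34,255,255),40): print('dot',np.round(ray(f,c.reshape(-1,2).mean(0),12,p)[0],1))
```

```text
25.45 [471.1 196.1 100.9] [ 3.141 -0.     1.794] F [ 1.  -0.2 -0.3]
red (222, 74, 71, 72) circ [456.8 264.6] 27.4 ell [456.8 264.4] [50.1 50.5]
dot [437.7 161.   12. ]
dot [433.  180.4  12. ]
dot [428.4 201.   12. ]
dot [418.4 246.4  12. ]
dot [413.7 266.7  12. ]
```

Red measures (456.8,264.6), radius 27.4 at seat height, so it is seated within its stops. Now the blue gear, with the jaw axis parallel to the offcut's edge (yaw about 1.08).

>>> send_rows --moves '[[[0,-0.0415,0,0,0,-0.1,0.5],[0,-0.0415,0,0,0,-0.1,0.5],[0,-0.0415,0,0,0,-0.1,0.5],[0,-0.0415,0,0,0,-0.1,0.5],[0,-0.0415,0,0,0,-0.1,0.5],[0.001,-0.0415,0,0,0,-0.1,0.5],[0.001,-0.0415,0,0,0,-0.1,0.5],[0,0,0,0,0,0,0.5],[0,0,0,0,0,0,0.5],[0,0,0,0,0,0,0.5]]]'

```text
clock: 26.5
eef_pos: [473.0, -93.8, 100.4]
tcp_rot: [-3.141, -0.0, 1.096]
contact_force: [-0.6, -0.1, -0.4]
opening: 0.752
grasp_force: 0.0
```

Run:
```python
from g import *
f,p=wrist('w15');gear(f,p,'blue',6)
for c in blobs(f,(8,40,90),(25,220,255),600):
    r=cv2.minAreaRect(ray(f,c.reshape(-1,2)+0.,18,p)[:,:2].astype(np.float32)); print(cv2.boundingRect(c),np.round(r[0]),np.round(r[1]),round(r[2]))
```

```text
26.5 [473.  -93.8 100.4] [-3.141 -0.     1.096] F [-0.6 -0.1 -0.4]
blue (222, 160, 69, 69) circ [473.3 -96.9] 32.6 ell [471.5 -96.1] [55.4 61.6]
(96, 348, 51, 36) [ 252. -211.] [66. 46.] 28
(0, 192, 78, 134) [243. -53.] [133.  61.] 90
(199, 66, 130, 79) [512. -32.] [ 58. 101.] 64
(410, 0, 78, 37) [666. -36.] [25. 62.] 67
```

Run:
```python
from g import *
f=np.load('w15.npy',allow_pickle=True).item()
for s,v in((150,60),(180,100),(200,150)):
    C['blue']=((95,s,v),(125,255,255));gear(f,f['pose'],'blue',6)
    C['blue']=((95,s,v),(125,255,255));
```

```text
blue (223, 162, 63, 59) circ [471.8 -92.6] 27.8 ell [471.3 -93.9] [49.5 52. ]
```

>>> send_rows --moves '[[[0,-0.0005,-0.04,0,0,0,0.5],[0,0,-0.03,0,0,0,0.5],[0,0,-0.02,0,0,0,0.5],[0,0,-0.01,0,0,0,0.5],[0,0,-0.005,0,0,0,0.5],[0,0,0,0,0,0,0.5]]]'

```text
clock: 27.15
eef_pos: [473.2, -94.9, -4.4]
tcp_rot: [-3.141, 0.0, 1.095]
contact_force: [-0.2, 0.6, 1.2]
opening: 0.742
grasp_force: 0.0
```

>>> send_rows --moves '[[[0,0,-0.005,0,0,0,0.5],[0,0,-0.004,0,0,0,0.5],[0,0,-0.002,0,0,0,0.5],[0,0,0,0,0,0,0.5],[0,0,0,0,0,0,0.5]]]'

```text
clock: 27.65
eef_pos: [473.1, -95.6, -15.3]
tcp_rot: [3.141, -0.0, 1.094]
contact_force: [0.7, 0.7, 0.4]
opening: 0.751
grasp_force: 0.0
```

Run:
```python
from g import *
f,p=wrist('w16');C['blue']=((95,180,100),(125,255,255));gear(f,p,'blue',6)
```

```text
27.65 [473.1 -95.6 -15.3] [ 3.141 -0.     1.094] F [0.7 0.7 0.4]
blue (199, 215, 105, 82) circ [472.2 -91.9] 26.9 ell [471.2 -94.7] [43.1 53.6]
```

>>> send_rows --moves '[[[-0.0005,0.002,-0.0015,0,0,0,0.5],[0,0,0,0,0,0,0.4],[0,0,0,0,0,0,0.2],[0,0,0,0,0,0,0],[0,0,0,0,0,0,-0.3],[0,0,0,0,0,0,-0.3],[0,0,0,0,0,0,-0.3]]]'

```text
clock: 28.4
eef_pos: [472.5, -93.4, -16.5]
tcp_rot: [-3.141, -0.0, 1.094]
contact_force: [-1.7, 1.2, 9.5]
opening: 0.596
grasp_force: 40.0
```

>>> send_rows --moves '[[[0,0,0.01,0,0,0,-0.3],[0,0,0.03,0,0,0,-0.3],[0,0,0.04,0,0,0,-0.3],[0,0,0.03,0,0,0.1,-0.3],[0.003,0.03,0,0,0,0.1,-0.3],[0.003,0.03,0,0,0,0.1,-0.3],[0.003,0.04,0,0,0,0.1,-0.3],[0.003,0.04,0,0,0,0.1,-0.3],[0.003,0.04,0,0,0,0.1,-0.3],[0.004,0.027,0,0,0,0.1,-0.3]]]'

```text
clock: 29.4
eef_pos: [491.5, 115.8, 93.8]
tcp_rot: [3.141, -0.0, 1.799]
contact_force: [0.5, -0.2, -0.4]
opening: 0.601
grasp_force: 41.8
```

>>> send_rows --moves '[[[0,0,0,0,0,0,-0.3],[0,0,0,0,0,0,-0.3],[0,0,0,0,0,0,-0.3]]]'

```text
clock: 29.7
eef_pos: [491.2, 112.8, 93.2]
tcp_rot: [-3.141, 0.0, 1.792]
contact_force: [-0.4, -0.1, -0.1]
opening: 0.598
grasp_force: 41.8
```

Run:
```python
from nest import *
from g import gear,C
C['blue']=((95,150,60),(125,255,255))
f,p=wrist('w17');s=sense();print(s['opening'],s['grasp_force']);seats(f,p)
gear(f,p,'blue',p[0][2]+16.5+6);gear(f,p,'red',18)
```

```text
29.7 [491.2 112.8  93.2] [-3.141  0.     1.792] F [-0.4 -0.1 -0.1]
0.5952001900672254 41.77181303501129
seat [472 276  40  58] [757.6  50.4] [30.3 66.9]
seat [220  60  72  75] [473.9 189.7] [54.4 54.5]
blue (204, 206, 103, 95) circ [490.5 114. ] 27.1 ell [490.7 113.9] [50.9 51.1]
red (219, 0, 69, 27) circ [458.2 251.4] 23.9 ell [459.5 247.8] [17.3 45.5]
```

>>> send_rows --moves '[[[-0.0085,0.038,0,0,0,0,-0.3],[-0.0085,0.038,0,0,0,0,-0.3],[0,0,-0.03,0,0,0,-0.3],[0,0,-0.03,0,0,0,-0.3],[0,0,-0.02,0,0,0,-0.3],[0,0,-0.004,0,0,0,-0.3],[0,0,0,0,0,0,-0.3],[0,0,0,0,0,0,-0.3],[0,0,0,0,0,0,-0.3]]]'

```text
clock: 30.65
eef_pos: [475.5, 189.6, 10.2]
tcp_rot: [3.14, -0.0, 1.793]
contact_force: [0.6, -1.0, 0.1]
opening: 0.6
grasp_force: 41.8
```

>>> send_rows --moves '[[[-0.001,0,-0.005,0,0,0,-0.3],[0,0,-0.004,0,0,0,-0.3],[0,0,-0.003,0,0,0,-0.3],[0,0,0,0,0,0,-0.3],[0,0,0,0,0,0,-0.3]]]'

```text
clock: 31.15
eef_pos: [473.4, 189.5, -3.1]
tcp_rot: [-3.141, 0.0, 1.794]
contact_force: [0.3, 0.2, -0.2]
opening: 0.599
grasp_force: 41.8
```

>>> send_rows --moves '[[[0.0005,0,-0.001,0,0,0,-0.3],[0,0,-0.0005,0,0,0,-0.3],[0,0,0,0,0,0,-0.3],[0,0,0,0,0,0,0.4],[0,0,0,0,0,0,0.4],[0,0,0,0,0,0,0.4],[0,0,0.01,0,0,0,0.5],[0,0,0.03,0,0,0,0.5],[0,0,0.035,0,0,0,0.5],[0,0,0.03,0,0,0,0.5]]]'

```text
clock: 32.15
eef_pos: [474.1, 189.5, 102.7]
tcp_rot: [3.141, -0.0, 1.794]
contact_force: [0.2, 0.3, -0.1]
opening: 0.75
grasp_force: 0.0
```

>>> send_rows --moves '[[[0.007,-0.04,0.01,0,0,0,0.5],[0.007,-0.04,0.01,0,0,0,0.5],[0.007,-0.02,0.01,0,0,0,0.5],[0,0,0,0,0,0,0.5],[0,0,0,0,0,0,0.5],[0,0,0,0,0,0,0.5]]]'

```text
clock: 32.75
eef_pos: [494.5, 90.2, 130.4]
tcp_rot: [-3.141, -0.0, 1.794]
contact_force: [-0.4, 0.4, 0.1]
opening: 0.749
grasp_force: 0.0
```

Run:
```python
from g import *
f,p=wrist('w18');C['blue']=((95,150,60),(125,255,255));[gear(f,p,n,18) for n in C]
t=grab_frame('top');o=np.load('top.npy',allow_pickle=True).item()
for n,lo,hi,z,b in[('scrap',(10,40,100),(24,220,255),40,(200,120,270,190)),('tape',(25,150,100),(34,255,255),69,(320,200,370,250)),('offcut',(10,40,100),(24,220,255),18,(225,195,270,240)),('saw',(0,120,60),(8,255,255),54,(322,145,352,180))]:
  for k,g in(('before',o),('now',t)):
    for c in blobs(g,lo,hi,15,b): print(n,k,np.round(ray(g,c.reshape(-1,2).mean(0),z)[0][:2],1),cv2.contourArea(c))
```

```text
32.75 [494.5  90.2 130.4] [-3.141 -0.     1.794] F [-0.4  0.4  0.1]
blue (227, 37, 63, 66) circ [473.7 190.4] 26.9 ell [473.7 190. ] [49.3 49.6]
red (0, 309, 41, 40) circ [ 254.5 -146. ] 32.1 ell [ 253.2 -146.3] [51.7 55.4]
wood (228, 131, 61, 60) circ [491.1 113.7] 29.1 ell [491.2 113.7] [53.9 54.5]
scrap now [662.4  -7.7] 432.0
tape before [ 469.9 -278.7] 330.5
tape now [ 466.2 -281.8] 322.0
offcut before [504.6 -36.6] 336.5
offcut now [504.6 -37.5] 315.5
saw before [ 633.2 -256.8] 36.5
saw before [ 655.6 -278.3] 27.5
saw now [ 633.6 -256.2] 38.0
saw now [ 654.8 -278.4] 27.0
```

The gears look seated, and the offcut and hole saw haven't moved. The tape's colour centroid shifted a little, which could be shading, so I'll check it against the scene camera.

Run:
```python
from h import *
o=np.load('top.npy',allow_pickle=True).item();t=grab_frame('top')
so=np.load('scene.npy',allow_pickle=True).item();sn=grab_frame('scene');s8={'img':cv2.imread('pics/s8.png')[:,:,::-1].copy()}
for nm,fr,b in(('top',(o,t),(322,205,362,250)),('scene',(so,s8,sn),(305,160,345,200))):
  for f in fr:
    for lo in((20,120,60),(24,170,140)):
      for c in blobs(f,lo,(36,255,255),15,b):
        r=cv2.minAreaRect(c);print(nm,lo,cv2.boundingRect(c),np.round(r[0],1),np.round(r[1],1),round(r[2]),cv2.contourArea(c))
g=lambda f,b:cv2.cvtColor(f['img'],cv2.COLOR_RGB2GRAY)[b[1]:b[3],b[0]:b[2]].astype(np.float32)
for nm,fr,b in(('top',(o,t),(322,200,356,250)),('scene',(so,sn),(308,162,340,200)),('scene s8',(so,s8),(308,162,340,200)),('top offcut',(o,t),(232,200,262,232))):
  print(nm,cv2.phaseCorrelate(*[g(f,b) for f in fr]))
```

```text
top (20, 120, 60) (328, 216, 27, 29) [341.9 229.8] [28.5 20.1] 70 417.5
top (24, 170, 140) (331, 216, 24, 29) [343.4 229.1] [28.  15.9] 66 352.0
top (20, 120, 60) (328, 216, 27, 29) [341.9 229.8] [28.6 20.2] 70 419.5
top (24, 170, 140) (331, 216, 24, 29) [343.5 229.1] [28.1 16. ] 66 352.5
scene (20, 120, 60) (312, 169, 23, 23) [323.  179.4] [21.5 22.1] 7 391.0
scene (24, 170, 140) (318, 169, 15, 9) [325.5 172.3] [14.7  6.4] 12 53.5
scene (20, 120, 60) (312, 169, 23, 23) [323.1 179.3] [21.2 21.8] 8 381.5
scene (20, 120, 60) (312, 169, 23, 23) [323.1 179.3] [21.5 22.1] 8 391.5
scene (24, 170, 140) (318, 169, 15, 9) [325.7 172. ] [14.8  6.2] 15 52.0
top ((0.19973320498598213, -0.019527259206824965), 0.891104007297092)
scene ((0.021474185105894605, -0.04583928125700254), 0.9929975986480712)
scene s8 ((0.1557873216291199, -0.14821920611041506), 1.0008099526166916)
top offcut ((-0.026039133095828504, -0.20268288791738343), 0.6641004259387652)
```

The tape hasn't moved; the silhouettes are identical. All three gears sit at their nest centres and the robot is clear, so I'm handing in.

```bash
python3 -c "
from rig import sign_off;print(sign_off())"
```

```text
the job is handed in; nothing more can be done
None
```

I handed the job in at about 33 s: the scrap block is in the red bin, the wood, red and blue gears were loaded in that order into nests one, two and three, and the hole saw, tape measure and offcut showed no movement; seating was checked by camera only.

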